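# Sweep the amber blanks into the catch tray

## Robot

A 6-joint arm with a two-finger parallel gripper is mounted at the origin on the work surface. World frame = base frame: x ahead of the robot, y to its left, z up, the work surface at z = 0. Lengths are in m, angles in rad, forces in N, time in s.
With the tool pointing down it reaches from about 0.275 to 0.75 m from the base axis. Payload 10.2 kg.
Tool frame: the origin (TCP) lies at the very end of the fingers, on their centre line; the grasp point (between the pads) lies 19 mm behind it; x points along the fingers, z is the direction in which the jaws open and shut, and the axes are right-handed (so a half turn about x gives the same grasp; the last joint's range is limited). The gripper opens to 85 mm and grips with 20 to 120 N. Pads are 22 mm wide; open, the fingers measure 114 mm over their backs; the gripper's body (76 mm by 85 mm) begins 54 mm behind the grasp point. The pads swing forward as they close: fully open they stand 13 mm farther back than shut.
Start: joints at [-1.447, 0.313, 1.498, -0, 1.331, -0.223], TCP at [0.178, -0.494, 0.197] pointing down, gripper open.
Joint ranges: [-2.94, 2.94], [-0.97, 2.17], [0.19, 2.56], [-1.23, 4.37], [0.02, 3.11], [-2.88, 2.88]. Speed limits (rad/s): [2.39, 2.39, 3.01, 3.14, 3.14, 3.14].

## Interface

Orientations are given as a 3x3 rotation matrix whose columns are the frame's x, y, z axes.
In Python, from workcell import robot, hand, solve_ik, get_obs, vision gives the robot as it stands. Calls block until the motion is done:
- robot.reach(position, orientation): joint-space move of the TCP to a pose.
- robot.move_l(position, speed=0.15, rot=None): straight line of the TCP; rot=None keeps the orientation; speed is the mean speed in m/s.
- robot.goto_joints(angles): joint-space move.
- hand.move_gripper(opening, grip_force=None): finger opening in m; grip_force is the grip in N (None keeps the last); returns when the fingers have stopped.
- robot.wait(seconds).
- solve_ik(position, orientation): joint angles nearest the present ones, or None.
- get_obs(): the state.
- vision.camera(name): name is "scene" or "side" or "wrist"; returns a dict with "frame" (400x640x3 uint8, red, green, blue), "camera_matrix" (3x3 intrinsics, pixels), "eye" and "attitude" of the camera in the world. Camera axes: x right, y down, z forward; pixel columns grow to the right and rows downward; lengths in m; the calibration is good to about 2 mm. A picture is of the moment at which its call begins. There is no depth.
A pose or a line that the arm cannot do raises robot.MotionError and nothing moves.
- robot.sign_off(): hands the job in, once; it reports no verdict.
The state is a dict: "clock": time; "q": joint angles; "dq": joint speeds; "joint_efforts": joint torques, N m; "tcp_pos": TCP position; "eef_rot": TCP orientation; "contact_force": force on the tool from outside, world axes, zero at the start; "torque": the same for the moment, N m; "finger_gap": finger opening in m.
Only numpy, scipy, OpenCV 4.12 (cv2) and the standard library are available. Lean on these libraries where they do the work, as an engineer would, in place of code of your own. Each camera call takes 0.05 s, during which the arm holds its last target.

## Task

Tidy up after turning: with the closed fingertips, sweep all three loose amber blanks along the bench and in through the open side of the blue catch tray until each lies wholly inside it. Keep the blanks flat on the bench, never picking one up or tipping it, and leave the black blanks, the brass collet, the jar and the tools where they are.

Things in the scene. Friction and masses are not known exactly. Their poses are not given: they have to be found in the camera images.
- tray: blue three-sided catch tray fixed to the bench, open at the top and on its +y side; pale felt floor level with the bench (no step). Inside 150 mm along x (-75 to 75 mm) and 112 mm along y: the open side's line is at y = +57 mm, the back wall's inner face at y = -55 mm. Walls 4 mm thick (two side walls, back wall), 25 mm high. Origin: on the bench at the middle of the floor; its own +y points out of the open side, z up; its yaw and place vary
- amber_a: flat round blank of amber-orange resin, 30 mm across and 16 mm high with a tiny 6 mm centre mark, loose, about 20 g, lying flat; origin: centre of its underside; one of three alike, all to be swept
- amber_b: flat round blank of amber-orange resin, 30 mm across and 16 mm high with a tiny 6 mm centre mark, loose, about 20 g, lying flat; origin: centre of its underside; one of three alike, all to be swept
- amber_c: flat round blank of amber-orange resin, 30 mm across and 16 mm high with a tiny 6 mm centre mark, loose, about 20 g, lying flat; origin: centre of its underside; one of three alike, all to be swept
- black_a: flat round blank of black resin, 30 mm across and 16 mm high with a tiny 6 mm centre mark, loose, about 20 g, lying flat; origin: centre of its underside; stands among the amber ones, leave alone
- black_b: flat round blank of black resin, 30 mm across and 16 mm high with a tiny 6 mm centre mark, loose, about 20 g, lying flat; origin: centre of its underside; leave alone
- collet: brass collet standing upright among the blanks, 24 mm across, 36 mm high, 80 g, loose; origin: centre of its underside; leave alone
- screwdriver: red-handled screwdriver lying along its own x, 200 mm long, origin: at mid-length, underside, loose; on the left of the blanks; leave alone
- brush: flat brush lying along its own x, 200 mm long and up to 42 mm wide, origin: at mid-length, underside, loose; between the blanks and the robot; leave alone
- jar: closed jar, 56 mm across, 70 mm high, loose, origin: centre of its underside; leave alone
- chuck_key: steel T-shaped chuck key lying flat, 85 mm by 70 mm, 12 mm high, loose; origin: underside of the crossing of its bars; all of it within 57 mm of the origin; leave alone
Things that resemble listed ones, but are neither listed nor needed, are in the scene too. What is shaped like the amber_b but pink is not meant. There is more than one size of the tray; the one meant has the size given above.

How it is judged:
By the outcome, as a careful person would: the job done as asked, in the order asked, and still so for the second after the job is handed in, with the robot touching nothing.
It also fails if it takes over 72 s, if anything falls off the work surface, if the arm or the gripper's body presses on something with over 40 N, if the wrist force passes 120 N, or if a joint passes its speed limit or range.

## Working session

There is one attempt and no reset: what is moved stays moved. The work goes in short steps, each a Python script; the robot and the scene stay as the last script left them, time stands still between calls to the robot, and variables do not carry over. Pictures are saved under pics/ and viewed, and the job is handed in when it is done.

```bash
ls; mkdir -p pics; python3 - <<'E'
from workcell import robot, hand, solve_ik, get_obs, vision
import cv2,numpy as np,pickle
d={}
for n in ("scene","side","wrist"):
    c=vision.camera(n); d[n]=c
    cv2.imwrite(f"pics/{n}0.png",c["frame"][:,:,::-1]); print(n,c["eye"],np.round(c["attitude"],3).tolist(),c["camera_matrix"].tolist())
pickle.dump(d,open("v0.pkl","wb"))
o=get_obs();print(o["clock"],o["tcp_pos"],o["eef_rot"],o["finger_gap"])
E
```

```text
pics
scene [ 1.11681898 -0.807549    0.74738894] [[0.829, 0.327, -0.454], [0.56, -0.503, 0.659], [-0.013, -0.8, -0.6]] [[406.6444086185254, 0.0, 324.7267918507763], [0.0, 406.6444086185254, 203.10717609008654], [0.0, 0.0, 1.0]]
side [0.45646726 0.65081176 0.85598421] [[-0.988, -0.12, 0.097], [-0.154, 0.772, -0.617], [-0.001, -0.624, -0.781]] [[437.1248995389815, 0.0, 324.3325543634503], [0.0, 437.1248995389815, 197.72893484271188], [0.0, 0.0, 1.0]]
wrist [ 0.2412497  -0.46995244  0.3739508 ] [[0.339, -0.907, -0.25], [-0.941, -0.328, -0.088], [-0.002, 0.265, -0.964]] [[275.9524691788802, 0.0, 320.97942486154074], [0.0, 275.9524691788802, 199.48270665802536], [0.0, 0.0, 1.0]]
0.15 [ 0.17841924 -0.49352095  0.19647953] [[-1.04487217e-04  9.40470202e-01  3.39876138e-01]
 [ 9.46501958e-04  3.39876080e-01 -9.40469752e-01]
 [-9.99999547e-01  2.23426363e-04 -9.25669593e-04]] 0.08531987195800694
```

View pics/scene0.png

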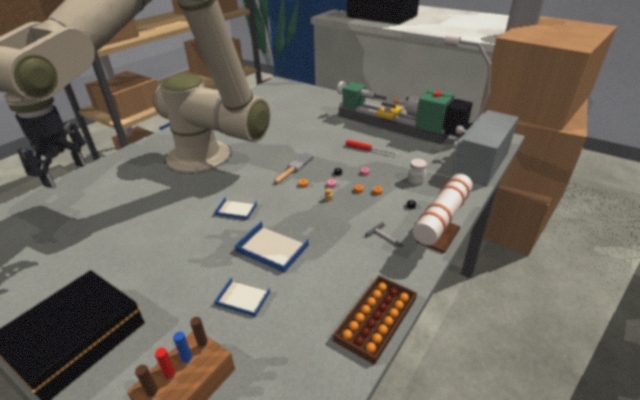

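View pics/side0.png

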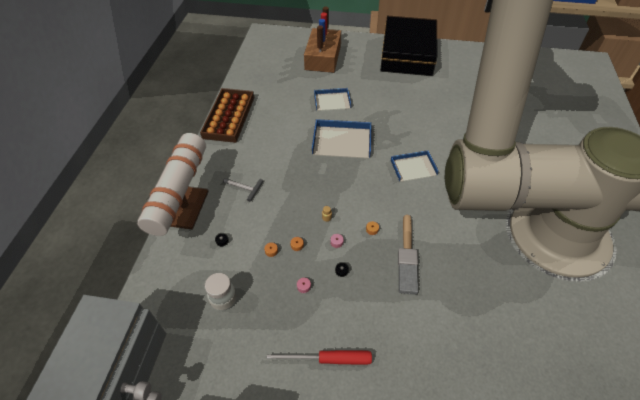

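View pics/wrist0.png

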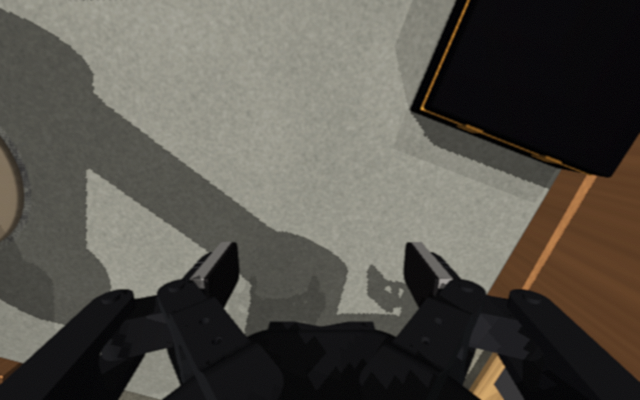

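```bash
cat > h.py <<'E'
import numpy as np,cv2
def ray(c,uv,z):
    K=np.array(c["camera_matrix"]);R=np.array(c["attitude"]);e=np.array(c["eye"])
    uv=np.atleast_2d(np.array(uv,float))
    d=np.c_[(uv-[K[0,2],K[1,2]])/[K[0,0],K[1,1]],np.ones(len(uv))]@R.T
    return (e+d*((z-e[2])/d[:,2])[:,None])[:,:2]
def proj(c,p):
    K=np.array(c["camera_matrix"]);R=np.array(c["attitude"]);e=np.array(c["eye"])
    q=(np.atleast_2d(p)-e)@R; q=q@K.T; return q[:,:2]/q[:,2:]
def blobs(img,lo,hi,amin=15,amax=1e9):
    m=cv2.inRange(cv2.cvtColor(img,cv2.COLOR_RGB2HSV),np.array(lo),np.array(hi))
    n,_,s,ce=cv2.connectedComponentsWithStats(m)
    return [(ce[i],s[i]) for i in range(1,n) if amin<=s[i][4]<=amax]
E
python3 - <<'E'
import pickle,cv2,numpy as np
from h import *
d=pickle.load(open("v0.pkl","rb"))
for n in ("side","scene"):
    im=d[n]["frame"]; 
    for name,lo,hi in (("amber",(5,150,120),(18,255,255)),("pink",(150,60,120),(179,200,255)),("collet",(18,90,100),(32,255,255)),("blue",(100,120,40),(125,255,255)),("black",(0,0,0),(179,255,25))):
        for c,s in blobs(im,lo,hi,12,1500):
            if name!="blue" or s[4]>50: print(n,name,np.round(c,1),s, np.round(ray(d[n],c,.010)[0],4))
im=d["side"]["frame"][80:310,190:450]
cv2.imwrite("pics/crop1.png",cv2.resize(im[:,:,::-1],None,fx=2.6,fy=2.6,interpolation=cv2.INTER_CUBIC))
E
```

```text
side amber [217.9 112.3] [207  92  22  41 197] [ 0.9196 -0.2863]
side amber [236.5 114.3] [227  94  20  41 201] [ 0.8631 -0.2857]
side amber [372.1 227.6] [367 222  12  13 112] [0.4367 0.0549]
side amber [296.2 243.2] [291 238  12  13 116] [0.6043 0.1247]
side amber [270.4 248.7] [265 243  12  13 121] [0.6595 0.1481]
side pink [336.3 240.1] [331 234  12  14 130] [0.515  0.1022]
side pink [303.  284.6] [297 278  14  15 160] [0.5699 0.2251]
side collet [597.1   8.3] [552   0  88  17 742] [-0.3173 -1.0809]
side collet [635.6  70.5] [632  65   7  13  17] [-0.3494 -0.689 ]
side collet [626.   81.2] [620  78  13  10  63] [-0.3037 -0.6252]
side collet [325.8 212.8] [322 206  10  15 102] [0.5507 0.0287]
side blue [579.3   0.7] [555   0  41   3  82] [-0.2627 -1.1311]
side blue [322.3  25.6] [319  19   6  19  56] [ 0.6911 -0.802 ]
side blue [331.3  90.9] [315  89  34   6  83] [ 0.6048 -0.436 ]
side blue [344.2 125.1] [315 120  56  32 318] [ 0.5461 -0.2875]
side blue [412.1 159.2] [391 152  47  26 156] [ 0.3505 -0.1821]
side black [488.5   5.7] [486   0   6  12  39] [ 0.087  -1.0383]
side black
[... 2522 characters left out ...]
.5] [326 190   6  11  44] [0.5441 0.0461]
scene blue [288.4  12.8] [284   0  13  43 216] [-1.1248  1.97  ]
scene blue [265.  251.5] [236 223  72  48 408] [ 0.5451 -0.2578]
scene blue [232.6 302.9] [216 280  44  35 111] [ 0.5944 -0.4277]
scene blue [182.1 346.1] [174 332  17  30 286] [ 0.5868 -0.5673]
scene black [378.1   9.1] [348   0  66  22 751] [-0.565   2.4528]
scene black [413.5   1.7] [411   0   6   5  13] [-0.4384  2.8731]
scene black [453.2 119.8] [444 108  23  26 246] [0.6818 0.7653]
scene black [ 47.7 139.8] [ 40 135  16  11  57] [-0.5753 -0.2447]
scene black [ 58.1 143.2] [ 54 141  10   6  22] [-0.513  -0.2374]
scene black [ 88.5 358.7] [  37  313  106   87 1346] [ 0.4512 -0.6917]
```

View pics/crop1.png

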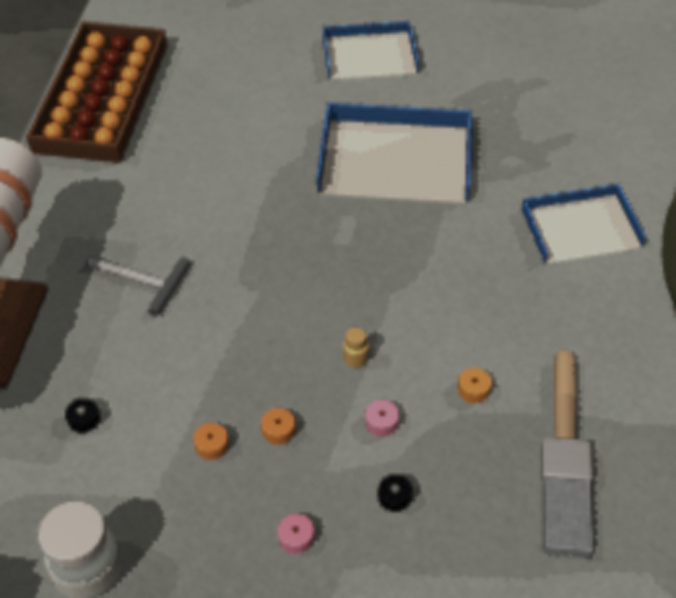

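```bash
python3 - <<'E'
import pickle,cv2,numpy as np
from h import *
from workcell import solve_ik
d=pickle.load(open("v0.pkl","rb"))
c=d["side"];im=c["frame"]
hsv=cv2.cvtColor(im,cv2.COLOR_RGB2HSV);print(hsv[145,343],hsv[165,343],hsv[135,330],hsv[140,400])
for n,roi in (("side",(305,110,75,55)),("scene",(232,220,80,55))):
    im=d[n]["frame"];x,y,w,h=roi
    hs=cv2.cvtColor(im,cv2.COLOR_RGB2HSV)[y:y+h,x:x+w]
    r=im[y:y+h,x:x+w].astype(int)
    m=((r[:,:,0]-r[:,:,2]>12)&(r[:,:,0]>110)).astype(np.uint8)*255
    m=cv2.morphologyEx(m,cv2.MORPH_OPEN,np.ones((3,3)))
    cs,_=cv2.findContours(m,cv2.RETR_EXTERNAL,cv2.CHAIN_APPROX_NONE);k=max(cs,key=cv2.contourArea)
    ap=cv2.approxPolyDP(k,4,True)[:,0]+[x,y]
    print(n,ap.tolist(),np.round(ray(d[n],ap,0),3).tolist())
    v=cv2.resize(im[y-10:y+h+10,x-10:x+w+10][:,:,::-1],None,fx=6,fy=6,interpolation=cv2.INTER_NEAREST)
    cv2.imwrite(f"pics/tray_{n}.png",v)
cp=lambda u,v:(190+u/2.6,80+v/2.6)
for nm,p,z in (("key",[(90,262),(160,285),(188,260),(153,312)],.006),("jar",[(72,590)],0),("brush",[(565,350),(545,550),(592,550)],.01),("collet top",[(357,337)],.036),("collet base",[(356,362)],0)):
    print(nm,np.round(ray(c,[cp(*q) for q in p],z),3).tolist())
for y in ((0.1,-1),(-.1,-1),(-.1,1),(1,0),(-1,0)):
    y=np.array([*y,0.]);y/=np.linalg.norm(y);x=np.array([0,0,-1.]);R=np.c_[x,y,np.cross(x,y)]
    for p in ((.43,.09,.006),(.6,.16,.006),(.67,.19,.006),(.5,-.2,.006),(.6,-.2,.006)):
        q=solve_ik(np.array(p),R);print(y.round(2),p,None if q is None else np.round(q,2))
E
```

```text
[ 20  34 175] [ 30  18 111] [ 30  22 183] [ 34  17 123]
side [[318, 131], [315, 154], [367, 158], [368, 130]] [[0.618, -0.263], [0.611, -0.171], [0.47, -0.178], [0.477, -0.289]]
scene [[244, 247], [283, 263], [301, 241], [264, 227]] [[0.479, -0.268], [0.604, -0.257], [0.593, -0.165], [0.469, -0.175]]
key [[0.824, -0.036], [0.748, -0.018], [0.728, -0.053], [0.746, 0.016]]
jar [[0.738, 0.298]]
brush [[0.356, 0.004], [0.365, 0.21], [0.327, 0.204]]
collet top [[0.546, 0.038]]
collet base [[0.546, 0.04]]
[ 0.1 -1.   0. ] (0.43, 0.09, 0.006) None
[ 0.1 -1.   0. ] (0.6, 0.16, 0.006) None
[ 0.1 -1.   0. ] (0.67, 0.19, 0.006) None
[ 0.1 -1.   0. ] (0.5, -0.2, 0.006) [-0.6   0.57  1.66 -0.    0.91  2.44]
[ 0.1 -1.   0. ] (0.6, -0.2, 0.006) [-0.51  0.74  1.35 -0.    1.05  2.54]
[-0.1 -1.   0. ] (0.43, 0.09, 0.006) None
[-0.1 -1.   0. ] (0.6, 0.16, 0.006) None
[-0.1 -1.   0. ] (0.67, 0.19, 0.006) None
[-0.1 -1.   0. ] (0.5, -0.2, 0.006) [-0.6   0.57  1.66 -0.    0.91  2.64]
[-0.1 -1.   0. ] (0.6, -0.2, 0.006) [-0.51  0.74  1.35 -0.    1.05  2.73]
[-0.1  1.   0. ] (0.43, 0.09, 0.006) [-0.06  0.4 
[... 321 characters left out ...]
]
[1. 0. 0.] (0.43, 0.09, 0.006) [-0.06  0.4   1.96 -0.    0.78  1.51]
[1. 0. 0.] (0.6, 0.16, 0.006) [ 0.07  0.72  1.39 -0.    1.03  1.64]
[1. 0. 0.] (0.67, 0.19, 0.006) [ 0.11  0.87  1.1  -0.    1.17  1.68]
[1. 0. 0.] (0.5, -0.2, 0.006) [-0.6   0.57  1.66 -0.    0.91  0.97]
[1. 0. 0.] (0.6, -0.2, 0.006) [-0.51  0.74  1.35 -0.    1.05  1.06]
[-1.  0.  0.] (0.43, 0.09, 0.006) [-0.06  0.4   1.96 -0.    0.78 -1.63]
[-1.  0.  0.] (0.6, 0.16, 0.006) [ 0.07  0.72  1.39 -0.    1.03 -1.5 ]
[-1.  0.  0.] (0.67, 0.19, 0.006) [ 0.11  0.87  1.1  -0.    1.17 -1.46]
[-1.  0.  0.] (0.5, -0.2, 0.006) [-0.6   0.57  1.66 -0.    0.91 -2.17]
[-1.  0.  0.] (0.6, -0.2, 0.006) [-0.51  0.74  1.35 -0.    1.05 -2.08]
```

View pics/tray_side.png

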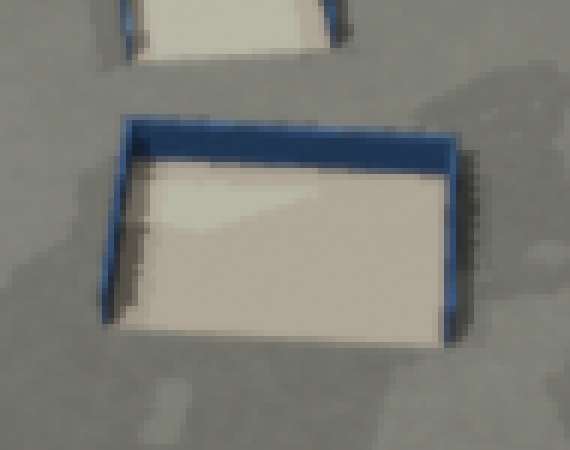

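View pics/tray_scene.png

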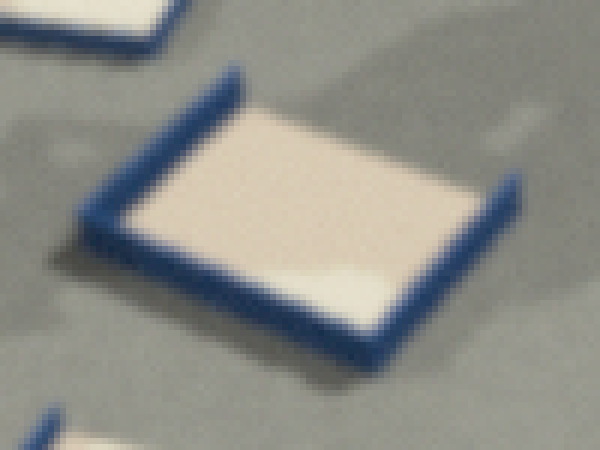

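```bash
python3 - <<'E'
import pickle,numpy as np
from h import *
d=pickle.load(open("v0.pkl","rb"))
S=lambda u,v:(295+u/6,100+v/6); C=lambda u,v:(222+u/6,210+v/6)
print(np.round(ray(d["side"],[S(113,330),S(445,347),S(448,175),S(146,158)],0),4).tolist())
print("tops",np.round(ray(d["side"],[S(129,119),S(459,137),S(447,340-30),S(104,295)],.025),4).tolist())
print(np.round(ray(d["scene"],[C(244,104),C(125,225)],0),4).tolist())
print("top",np.round(ray(d["scene"],[C(238,68),C(518,175),C(84,212),C(378,345)],.025),4).tolist())
E
```

```text
[[0.6136, -0.1672], [0.464, -0.1795], [0.4729, -0.2929], [0.6173, -0.2827]]
tops [[0.6249, -0.281], [0.4697, -0.2922], [0.465, -0.178], [0.6167, -0.164]]
[[0.4667, -0.1783], [0.4773, -0.2713]]
top [[0.4689, -0.1811], [0.6223, -0.1699], [0.478, -0.2929], [0.6351, -0.2852]]
```

The trays at side px (332,100) and (415,166) are too small. The pale tray at (343,139) measures 150 mm across, so that is the target. Candidates for the amber blanks:
- **Amber discs:** (372,228), (296,243) and (270,249). These are the ones I want.
- **Pink discs:** (336,240) and (303,285). Not meant.
- **Fruit-like balls in the brown box:** (228,113). Not meant.
- **Brass collet:** (326,213). Leave alone.

The crop confirms the three amber discs. Next I'll close the gripper and move near the first one.

```bash
cat >> h.py <<'E'
def frame(d):
    d=np.array([d[0],d[1],0.]);d/=np.linalg.norm(d);x=np.array([0,0,-1.]);y=-d
    return np.c_[x,y,np.cross(x,y)],d
O=np.array([.546,-.231]);YAW=.082
def tray(x,y): 
    c,s=np.cos(YAW),np.sin(YAW);return O+[c*x-s*y,s*x+c*y]
def intray(p):
    c,s=np.cos(YAW),np.sin(YAW);v=np.array(p)-O;return np.array([c*v[0]+s*v[1],-s*v[0]+c*v[1]])
def look(names=("side","scene"),save=None):
    from workcell import vision
    r={}
    for n in names:
        c=vision.camera(n)
        if save: cv2.imwrite(f"pics/{save}_{n}.png",c["frame"][:,:,::-1])
        for nm,lo,hi in (("amber",(5,150,70),(18,255,255)),("pink",(150,60,100),(179,200,255)),("black",(0,0,0),(179,255,25)),("collet",(18,90,100),(32,255,255))):
            for ce,s in blobs(c["frame"],lo,hi,20,250):
                p=ray(c,ce,.010)[0]
                if .38<p[0]<.80 and -.30<p[1]<.26: r.setdefault(nm,[]).append((n,*np.round(p,3).tolist(),int(s[4])))
    return r
ZP=.006
E
python3 - <<'E'
from h import *
from workcell import robot,hand,get_obs,vision
p=np.array([.437,.055]);wp=tray(-.042,.110);R,d=frame(wp-p)
print(wp)
hand.move_gripper(0.0,20)
s=np.r_[p,0]-d*.055
robot.reach(np.array([s[0],s[1],.10]),R)
c=vision.camera("wrist");cv2.imwrite("pics/w1.png",c["frame"][:,:,::-1])
o=get_obs();print(o["clock"],o["tcp_pos"],o["finger_gap"],o["contact_force"])
print(look())
E
```

```text
[ 0.49513123 -0.12480975]
3.3 [0.42038124 0.10682369 0.10007102] 0.00017029095188768773 [ 0.75738816  0.11960113 -0.48223958]
{'amber': [('side', 0.436, 0.055, 118), ('side', 0.603, 0.125, 126), ('side', 0.658, 0.149, 129), ('scene', 0.437, 0.055, 47), ('scene', 0.604, 0.125, 52), ('scene', 0.659, 0.149, 51)], 'pink': [('side', 0.514, 0.103, 139), ('side', 0.569, 0.225, 165), ('scene', 0.57, 0.226, 60), ('scene', 0.515, 0.103, 63)], 'black': [('side', 0.776, 0.142, 100), ('side', 0.493, 0.177, 107)], 'collet': [('side', 0.55, 0.029, 112), ('scene', 0.542, 0.047, 58)]}
```

View pics/w1.png

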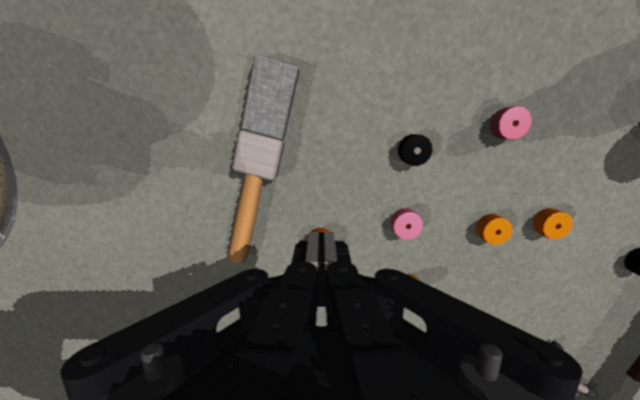

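The wrist view shows the shut fingertips at (320,245), in line with the amber disc behind them at (320,232). Brush, pinks and blacks are clear of the path. Next is the first push.

```bash
cat >> h.py <<'E'
OFF=.026
def push(p,g,lead=.026,speed=.07,approach=True,tag=None):
    from workcell import robot,get_obs
    p=np.array(p);g=np.array(g);R,d=frame(g-p);d=d[:2]
    s=p-d*(OFF+lead);e=g-d*OFF
    if approach: robot.reach(np.array([*s,.05]),R)
    robot.move_l(np.array([*s,ZP]),speed=.12)
    robot.move_l(np.array([*e,ZP]),speed=speed)
    o=get_obs();f=o["contact_force"]
    r=look(save=tag)
    print("end",o["clock"],np.round(o["tcp_pos"],3),"F",np.round(f,2)); print(r["amber"])
    return r,d,e
def backup(e,d,z=.06):
    from workcell import robot
    b=e-d*.02
    robot.move_l(np.array([*b,ZP]),speed=.1); robot.move_l(np.array([*b,z]),speed=.15)
E
python3 - <<'E'
from h import *
p=np.array([.437,.055]);push(p,tray(-.042,.110),tag="p1")
E
```

```text
end 7.4583 [ 0.487 -0.1    0.006] F [-0.53 -0.58  0.31]
[('side', 0.436, 0.055, 119), ('side', 0.603, 0.125, 126), ('side', 0.658, 0.149, 132), ('scene', 0.604, 0.125, 52), ('scene', 0.659, 0.149, 52)]
```

View pics/p1_side.png

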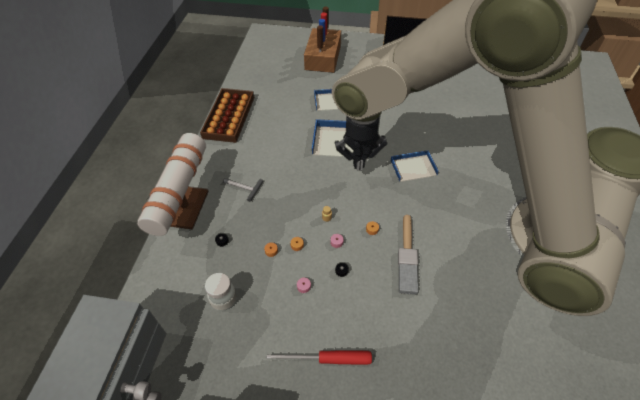

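```bash
python3 - <<'E'
from h import *
from workcell import get_obs,vision
c=vision.camera("side");o=get_obs()
print(o["clock"],o["tcp_pos"],o["eef_rot"].round(2).tolist(),proj(c,o["tcp_pos"]))
cs=vision.camera("scene");print(proj(cs,o["tcp_pos"]))
A=cv2.resize(c["frame"][100:270,280:430][:,:,::-1],None,fx=4,fy=4,interpolation=cv2.INTER_CUBIC)
cv2.imwrite("pics/c2.png",A[:,:600]);
B=cv2.resize(cs["frame"][130:280,220:400][:,:,::-1],None,fx=4,fy=4,interpolation=cv2.INTER_CUBIC);cv2.imwrite("pics/c3.png",B)
w=vision.camera("wrist");cv2.imwrite("pics/w2.png",w["frame"][:,:,::-1])
print("eye",w["eye"])
E
```

```text
7.6083 [ 0.48712513 -0.09999002  0.00600471] [[-0.0, -0.31, 0.95], [0.0, 0.95, 0.31], [-1.0, 0.0, 0.0]] [[357.65002737 177.25946107]]
[[285.29292561 213.79006673]]
eye [ 0.46642772 -0.03536353  0.183541  ]
```

View pics/c2.png

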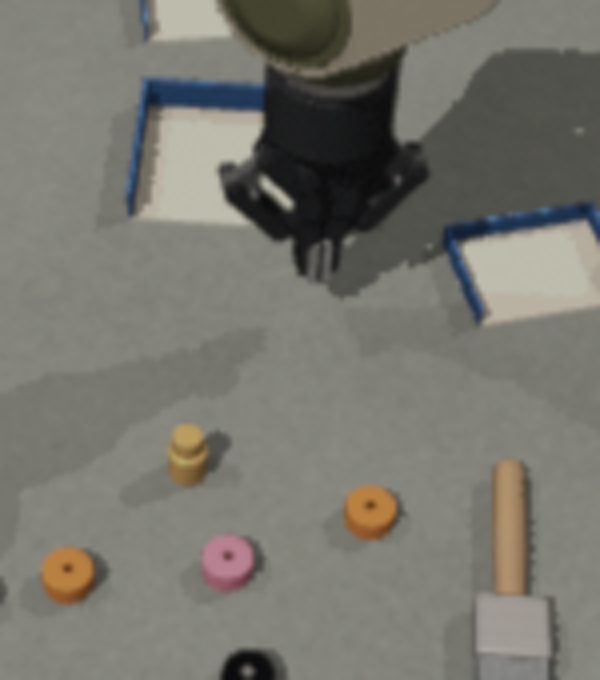

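View pics/c3.png

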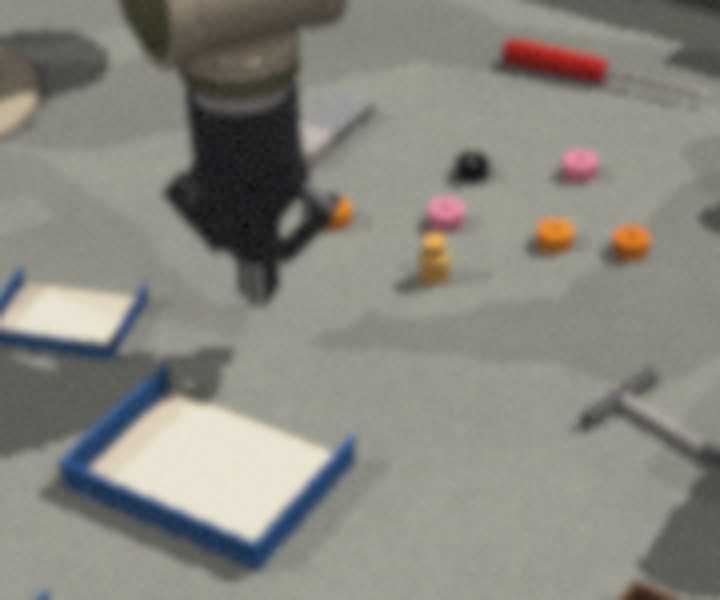

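View pics/w2.png

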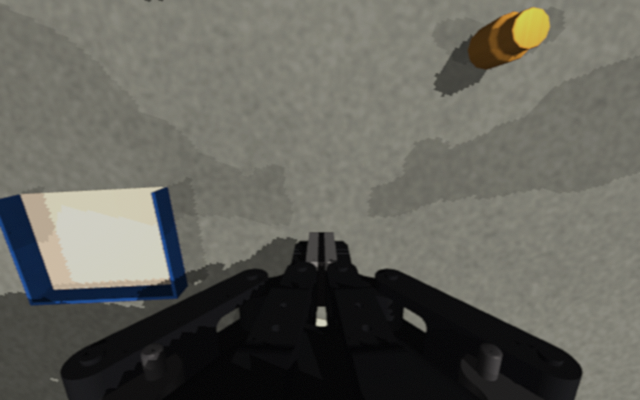

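```bash
python3 - <<'E'
from h import *
from workcell import get_obs,vision
a=vision.camera("side");b=vision.camera("scene");w=vision.camera("wrist")
def P(c):
    R=np.array(c["attitude"]).T;return np.array(c["camera_matrix"])@np.c_[R,-R@np.array(c["eye"])]
X=cv2.triangulatePoints(P(a),P(b),np.array([[359.5],[169.5]]),np.array([[284.],[205.]]));X=X[:3,0]/X[3];print(X,proj(a,X),proj(b,X))
t=get_obs()["tcp_pos"]
for dz in (0,.01,.02,.025,.03): print(dz,proj(a,t+[0,0,dz]),proj(b,t+[0,0,dz]),proj(w,t+[0,0,dz]))
E
python3 -c "
import cv2
for n,(y,x) in {'side':(140,335),'scene':(180,260)}.items():
    im=cv2.imread(f'pics/p1_{n}.png')[y:y+50,x:x+50];cv2.imwrite(f'pics/tip_{n}.png',cv2.resize(im,None,fx=10,fy=10,interpolation=cv2.INTER_NEAREST))
"
```

```text
[ 0.48432206 -0.09924253  0.03691047] [[359.43723881 169.53002829]] [[283.93430603 204.97557199]]
0 [[357.65728412 177.24908514]] [[285.27838377 213.80208957]] [[320.80385022 226.70808945]]
0.01 [[357.88518265 174.67551658]] [[285.03421354 211.12374282]] [[320.7899175  232.22381814]]
0.02 [[358.11627687 172.06586022]] [[284.78757133 208.41828053]] [[320.77440241 238.36598122]]
0.025 [[358.23304346 170.74726106]] [[284.66331148 207.05525205]] [[320.76596477 241.70629973]]
0.03 [[358.3506345  169.41935161]] [[284.53841942 205.68528882]] [[320.75701915 245.24772211]]
```

View pics/tip_side.png

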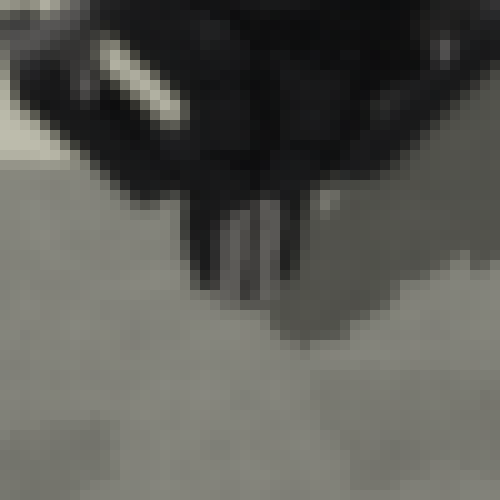

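View pics/tip_scene.png

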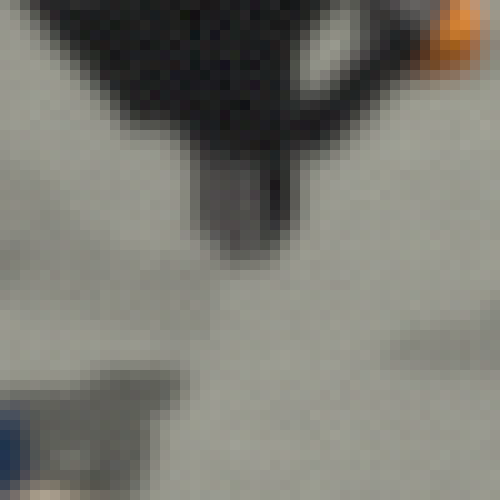

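The first push passed over the disc, which has not moved. In both cameras the tips sit roughly 25 mm higher than the reported TCP. I'll find the bench with a gentle guarded descent here, on clear bench.

```bash
python3 - <<'E'
from h import *
from workcell import robot,get_obs,vision
o=get_obs();t=np.array(o["tcp_pos"]);print(o["contact_force"].round(2),o["finger_gap"])
w=vision.camera("wrist");print("collet top via wrist",ray(w,(531,28),.036), "tray front corners",ray(w,[(168,188)],.025))
f0=o["contact_force"][2]
for z in np.arange(.002,-.032,-.004):
    try: robot.move_l(np.array([t[0],t[1],z]),speed=.03)
    except Exception as e: print("err",e);break
    o=get_obs();f=o["contact_force"];print(round(z,3),np.round(o["tcp_pos"][2],4),f.round(2),o["clock"])
    if f[2]-f0>2.5: break
c=vision.camera("side");cv2.imwrite("pics/t3.png",cv2.resize(c["frame"][140:190,335:385][:,:,::-1],None,fx=10,fy=10,interpolation=cv2.INTER_NEAREST))
E
```

```text
[0.26 0.35 0.15] 3.3926051386545044e-05
collet top via wrist [[0.5475994  0.03690304]] tray front corners [[ 0.3917963  -0.09764944]]
0.002 0.0017 [-0.06  0.61  0.43] 8.1917
-0.002 -0.0022 [-0.26 -0.74 -0.22] 8.475
-0.006 -0.0062 [-0.85  0.36 -0.41] 8.7583
-0.01 -0.0102 [ 0.36  0.8  -0.89] 9.0417
-0.014 -0.0142 [ 0.35  0.22 -0.23] 9.325
-0.018 -0.0182 [1.12 0.46 0.53] 9.6083
-0.022 -0.0222 [-0.1  -0.45  0.37] 9.8917
-0.026 -0.0262 [ 0.55  0.46 -0.82] 10.175
-0.03 -0.0302 [-0.78 -0.18  0.23] 10.4583
```

View pics/t3.png

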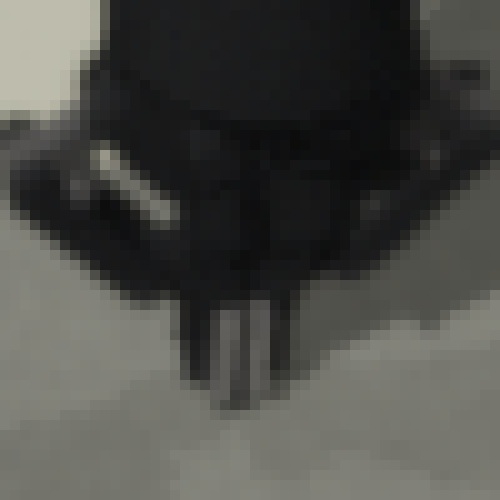

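```bash
python3 - <<'E'
from h import *
from workcell import robot,get_obs,vision
o=get_obs();t=np.array(o["tcp_pos"])
for z in np.arange(-.032,-.052,-.002):
    try: robot.move_l(np.array([t[0],t[1],z]),speed=.03)
    except Exception as e: print("err",e);break
    f=np.mean([get_obs()["contact_force"] for _ in range(3)],0);o=get_obs();print(round(z,3),np.round(o["tcp_pos"][2],4),f.round(2),o["clock"])
    if f[2]>3: break
c=vision.camera("side");cv2.imwrite("pics/t4.png",cv2.resize(c["frame"][140:200,325:395][:,:,::-1],None,fx=8,fy=8,interpolation=cv2.INTER_NEAREST))
E
```

```text
-0.032 -0.0321 [-0.63 -0.27  0.76] 10.7583
-0.034 -0.0341 [-0.11  0.29  0.08] 11.0083
-0.036 -0.0344 [-7.99  2.64 21.81] 11.2583
```

View pics/t4.png

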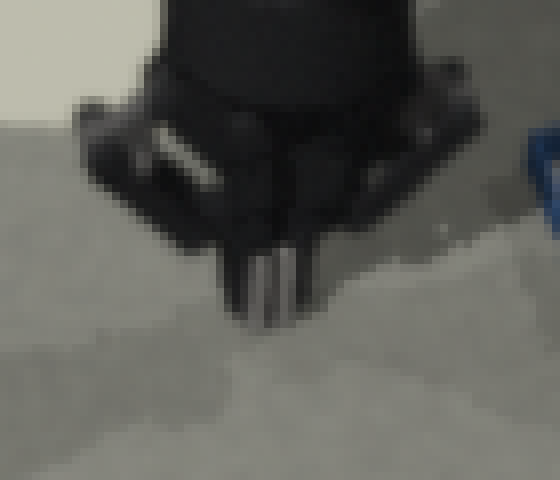

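The tips touch the bench at reported z = -0.034 m, so the true fingertip is about 34 mm short of the stated TCP. I'll set the sweep height to -0.028 (tips 6 mm up) and retry.

```bash
sed -i 's/^ZP=.*/ZP=-.028/' h.py; sed -i 's/\*s,.05\]/*s,.03]/; s/z=.06)/z=.03)/' h.py
python3 - <<'E'
from h import *
from workcell import robot,get_obs
t=get_obs()["tcp_pos"]
robot.move_l(np.array([t[0],t[1],.03]),speed=.15)
r,d,e=push([.437,.055],tray(-.042,.110),tag="p2")
E
```

```text
end 16.625 [ 0.487 -0.1   -0.028] F [-0.71 -0.3   0.01]
[('side', 0.603, 0.125, 126), ('side', 0.658, 0.149, 135), ('scene', 0.604, 0.125, 53), ('scene', 0.659, 0.149, 51), ('scene', 0.495, -0.125, 69)]
```

View pics/p2_side.png

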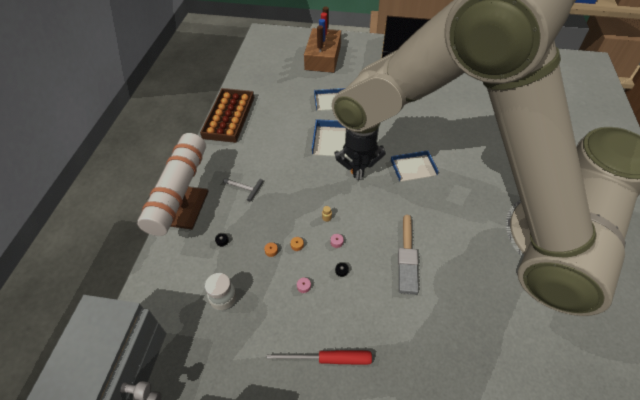

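```bash
python3 - <<'E'
from h import *
from workcell import robot,get_obs
p=np.array([.495,-.125]);t=np.array(get_obs()["tcp_pos"])
_,d0=frame(p-[.437,.055]);d0=d0[:2]
backup(t[:2],d0,z=-.01)
R,d=frame(tray(-.042,-.008)-p);s=p-d[:2]*(OFF+.02)
robot.move_l(np.array([*s,-.005]),speed=.1,rot=R)
r,d,e=push(p,tray(-.042,-.008),lead=.02,approach=False,tag="p3")
backup(e,d,z=.03)
r=look(save="p3b");print([(a,intray(a[1:3]).round(3)) for a in r["amber"]]);print(get_obs()["clock"])
E
```

```text
end 20.1833 [ 0.503 -0.216 -0.028] F [-0.88  0.07  0.6 ]
[('side', 0.603, 0.125, 126), ('side', 0.658, 0.149, 133), ('scene', 0.604, 0.125, 51), ('scene', 0.659, 0.15, 50), ('scene', 0.506, -0.243, 73)]
[(('side', 0.505, -0.238, 54), array([-0.041, -0.004])), (('side', 0.603, 0.125, 126), array([0.086, 0.35 ])), (('side', 0.658, 0.149, 133), array([0.143, 0.37 ])), (('scene', 0.604, 0.125, 52), array([0.087, 0.35 ])), (('scene', 0.659, 0.149, 51), array([0.144, 0.369])), (('scene', 0.504, -0.243, 72), array([-0.043, -0.009]))]
21.2667
```

View pics/p3b_scene.png

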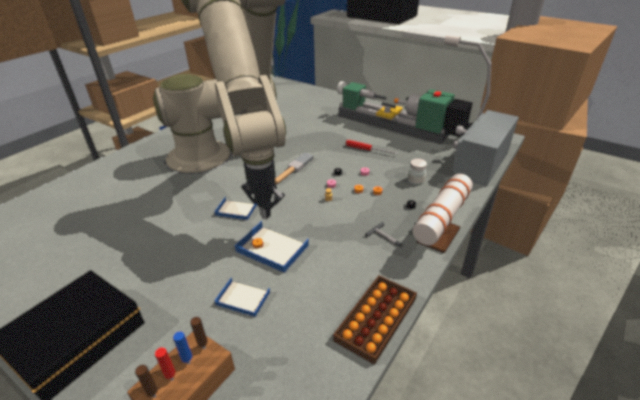

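The first blank lies well inside the tray at scene (258,242). Next is the second.

```bash
python3 - <<'E'
from h import *
from workcell import robot,get_obs
t=np.array(get_obs()["tcp_pos"]);robot.move_l(t+[0,0,.03],speed=.15)
p=np.array([.6035,.125]);wp=np.array([.568,-.08])
R,d=frame(wp-p);s=p-d[:2]*(OFF+.024);robot.reach(np.array([*s,.05]),R)
r,d,e=push(p,wp,lead=.024,approach=False,tag="p4")
print({k:v for k,v in r.items() if k!="amber"})
E
```

```text
end 27.3167 [ 0.572 -0.054 -0.028] F [0.05 0.01 0.49]
[('side', 0.504, -0.241, 73), ('side', 0.658, 0.15, 125), ('scene', 0.659, 0.149, 51), ('scene', 0.57, -0.083, 66), ('scene', 0.504, -0.242, 76)]
{'pink': [('side', 0.514, 0.103, 142), ('side', 0.569, 0.226, 168), ('scene', 0.569, 0.225, 58), ('scene', 0.517, 0.104, 51)], 'black': [('side', 0.776, 0.142, 102), ('side', 0.493, 0.176, 104)], 'collet': [('side', 0.55, 0.03, 116)]}
```

View pics/p4_scene.png

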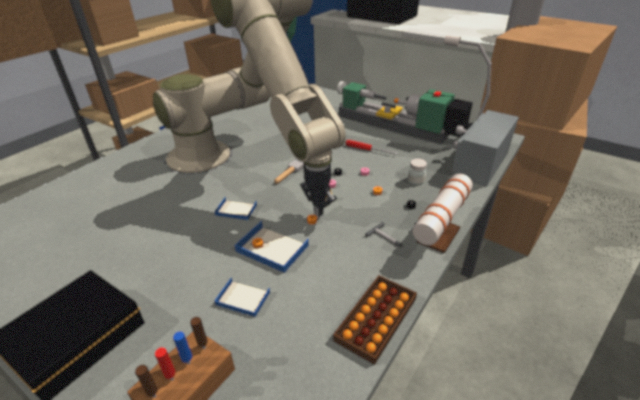

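```bash
python3 - <<'E'
from h import *
from workcell import robot,get_obs
p=np.array([.569,-.082]);t=np.array(get_obs()["tcp_pos"]);g=tray(0,-.008)
_,d0=frame(np.array([.568,-.08])-[.6035,.125])
backup(t[:2],d0[:2],z=-.01)
R,d=frame(g-p);s=p-d[:2]*(OFF+.02)
robot.move_l(np.array([*s,-.005]),speed=.1,rot=R)
r,d,e=push(p,g,lead=.02,approach=False,tag="p5")
backup(e,d,z=.06)
p=np.array([.6585,.149]);wp=tray(.042,.110)
R,d=frame(wp-p);s=p-d[:2]*(OFF+.024);robot.reach(np.array([*s,.05]),R)
r=look();print([(a,intray(a[1:3]).round(3)) for a in r["amber"]])
r,d,e=push(p,wp,lead=.024,approach=False,tag="p6")
print({k:v for k,v in r.items() if k!="amber"},wp)
E
```

```text
end 31.325 [ 0.55  -0.213 -0.028] F [-0.68  0.14  0.27]
[('side', 0.505, -0.243, 79), ('side', 0.658, 0.149, 131), ('scene', 0.659, 0.149, 50), ('scene', 0.505, -0.244, 69), ('scene', 0.546, -0.24, 73)]
[(('side', 0.659, 0.149, 133), array([0.144, 0.369])), (('scene', 0.659, 0.149, 49), array([0.144, 0.369])), (('scene', 0.505, -0.243, 68), array([-0.042, -0.009])), (('scene', 0.545, -0.239, 70), array([-0.002, -0.008]))]
end 39.3917 [ 0.586 -0.093 -0.028] F [-0.1   0.19 -0.3 ]
[('side', 0.546, -0.238, 71), ('side', 0.505, -0.242, 78), ('scene', 0.537, 0.047, 22), ('scene', 0.581, -0.12, 71), ('scene', 0.505, -0.242, 81), ('scene', 0.545, -0.238, 78)]
{'pink': [('side', 0.514, 0.103, 142), ('side', 0.569, 0.226, 168), ('scene', 0.57, 0.224, 60), ('scene', 0.515, 0.103, 62)], 'black': [('side', 0.776, 0.141, 104), ('side', 0.493, 0.177, 104)], 'collet': [('side', 0.55, 0.029, 111), ('scene', 0.54, 0.049, 56)]} [ 0.57884898 -0.11792947]
```

View pics/p6_scene.png

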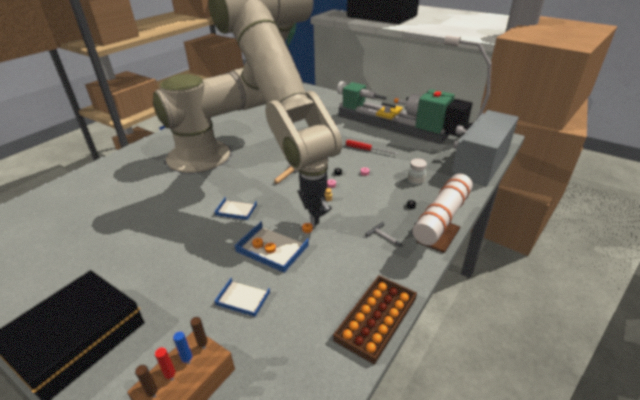

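Two blanks are inside at (257,242) and (270,248). The third is at the mouth at (306,227), just outside the right-hand wall line. I'll push it straight in along the tray axis.

```bash
python3 - <<'E'
from h import *
from workcell import robot,get_obs
p=np.array([.580,-.119]);t=np.array(get_obs()["tcp_pos"]);g=tray(.042,-.004)
_,d0=frame(tray(.042,.110)-np.array([.6585,.149]))
backup(t[:2],d0[:2],z=-.01)
R,d=frame(g-p);s=p-d[:2]*(OFF+.02)
robot.move_l(np.array([*s,-.005]),speed=.1,rot=R)
r,d,e=push(p,g,lead=.02,approach=False,tag="p7")
backup(e,d,z=.06)
robot.reach(np.array([.43,.02,.25]),R)
r=look(save="p8")
for k in r: print(k,[(a,intray(a[1:3]).round(3)) if k=="amber" else a for a in r[k]])
print(get_obs()["clock"])
a=cv2.imread("pics/p8_side.png")[100:270,260:430];cv2.imwrite("pics/p8c.png",cv2.resize(a,None,fx=3.5,fy=3.5,interpolation=cv2.INTER_CUBIC))
b=cv2.imread("pics/p8_scene.png")[150:290,220:420];cv2.imwrite("pics/p8d.png",cv2.resize(b,None,fx=4,fy=4,interpolation=cv2.INTER_CUBIC))
E
```

```text
end 43.0167 [ 0.586 -0.205 -0.028] F [ 0.68  0.4  -0.07]
[('side', 0.546, -0.239, 77), ('side', 0.505, -0.243, 78), ('scene', 0.505, -0.243, 72), ('scene', 0.547, -0.24, 72), ('scene', 0.587, -0.232, 78)]
amber [(('side', 0.587, -0.231, 68), array([ 0.041, -0.003])), (('side', 0.546, -0.238, 70), array([-0.001, -0.007])), (('side', 0.504, -0.241, 72), array([-0.043, -0.007])), (('scene', 0.505, -0.243, 67), array([-0.042, -0.009])), (('scene', 0.545, -0.239, 71), array([-0.002, -0.008])), (('scene', 0.587, -0.232, 78), array([ 0.041, -0.004]))]
pink [('side', 0.514, 0.103, 139), ('side', 0.569, 0.226, 167), ('scene', 0.569, 0.225, 58), ('scene', 0.515, 0.103, 63)]
black [('side', 0.776, 0.142, 101), ('side', 0.493, 0.177, 107)]
collet [('side', 0.55, 0.029, 106), ('scene', 0.541, 0.047, 51)]
45.5167
```

View pics/p8c.png

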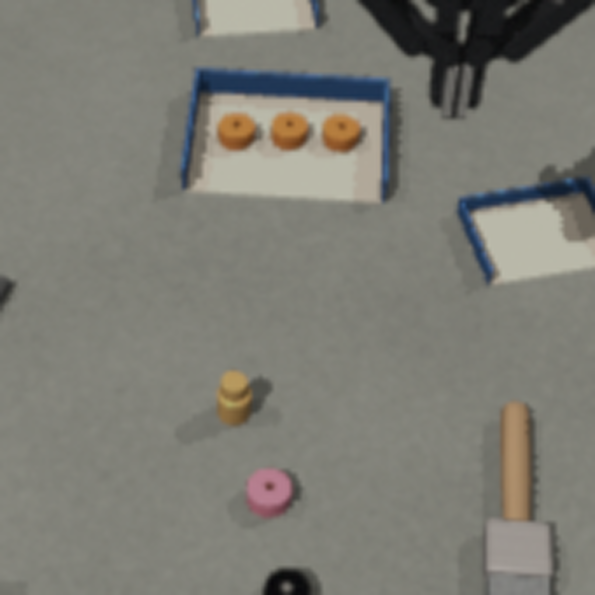

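View pics/p8d.png

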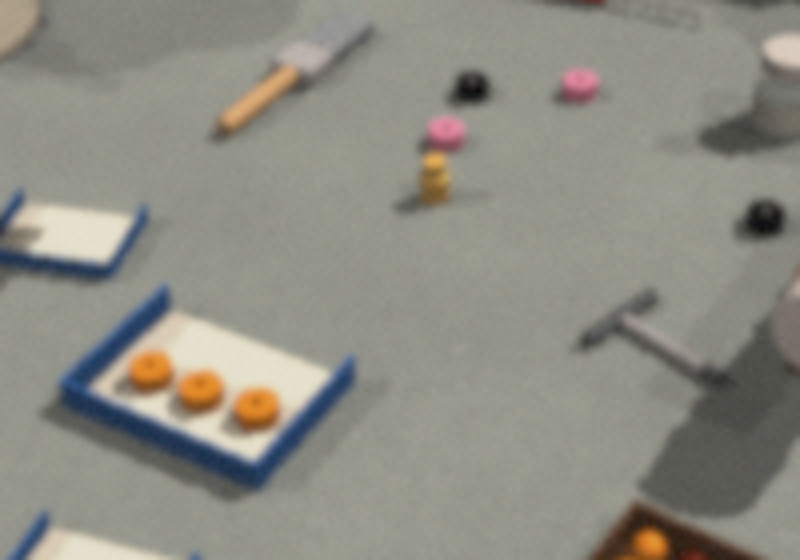

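The three ambers lie in a row inside the tray (crop px (237,130), (290,130), (341,132)), the collet, pink and brush look unmoved, and the arm is clear.

```bash
python3 -c "
from workcell import robot
print(robot.sign_off())"
```

```text
the job is handed in; nothing more can be done
None
```

All three amber blanks were swept flat into the 150 mm blue tray with the closed fingertips, and I handed the job in at about 46 s of the 72 s allowed.

- **Final positions:** in the tray's own frame, averaging the two cameras, the blanks sit at about (-42, -8), (-1, -8) and (41, -4) mm. That leaves each at least 15 mm from every wall and from the open side's line. The side and scene cameras agreed within about 2 mm.
- **Everything else:** the black and pink blanks and the collet measured within a few millimetres of where they started. I checked the brush, jar and chuck key only by eye in the last pictures, and saw no change. The screwdriver is barely in view in those last pictures; it was away from every path.
- **What went wrong:** the first push passed over the blank without moving it, because the real fingertips end about 34 mm short of the stated TCP. I found this with a guarded descent onto clear bench, which touched at about 22 N. I then lowered the sweep height to match. No measurements disagreed after that.

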